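# Load the two-column curing press and clamp it with its ratchet lever

### The job

Clamp the aluminium die block in the small two-column press: set it pins-up in the nest of the press's shuttle, push the shuttle fully home under the pressure foot, then screw the foot down with the black ratchet lever until the spindle comes up tight against its stop. The columns stop the lever long before that, so when it runs out of swing lift it off its serrations, swing it back, let it drop in and turn it again. Leave it dropped fully into its serrations, the block clamped and square, and the other things on the table undisturbed.

Things in the scene. Friction and masses are not known exactly. Their poses are not given: they have to be found in the camera images.
- press: screw press fixed to the table; origin on the table (z = 0) under the vertical spindle axis. Own frame: z up, lever works on the +y side, shuttle comes out on the -y side. Grey base x -75..75, y -167..57, 14 mm high; two slide ways, tops at z = 28.5 mm; two steel columns 16 mm thick at x = +-52, y = 0, to z = 170 mm; aluminium crossbar x -69..69, y -19..19, z 86..108 mm
- die_block: loose aluminium block 45 (own x) x 60 (own y) x 28 mm, 0.2 to 0.4 kg, with small steel pins standing 6 mm up from its top, so 34 mm in all; origin at the centre of its underside, z up through the pins. It lies pins up on the table to the right of the press. Turned half round it fits the nest just as well
- nest (a point): centre of the nest floor, 30 mm above the table; moves with the shuttle; axes as the press. The block goes in with its 60 mm side along y. Locators 4 mm high leave it 2 mm of play on each side: a bar across each y end and corner lugs (outside x = +-28, at |y| 24.5..34.5 mm); the middle of the block's long sides is free for fingers (nest table 58 x 74 mm, top at 30 mm)
- shuttle_knob (a point): middle of the black upright knob on the shuttle, 63 mm above the table: a peg 15 to 17 mm thick at this height (z 53..73 mm, top 77 mm), 9 mm thick below; 76 mm on the -y side of the nest centre. Pushing it along the press's +y sends the shuttle home
- lever_grip (a point): point on the centre line of the level outer part of the black lever's arm, 70 mm from the spindle axis, about 150 mm above the table at the start. The outer part is a round bar 15 mm thick, level within 2 degrees, from 52 mm to 93 mm from the axis. The frame's +y points outwards along the arm, z up; it moves with the lever
- spindle_axis (a point): point on the vertical spindle axis at the lever arm's height; the spindle and lever turn about it
- foot: sprung steel pressure foot under the crossbar; origin on the spindle axis at table level (a reference point, not its face). Two runners 8 x 40 mm at x = +-18 straddle the pins and bear on the block's top, with about 2 mm clearance before clamping. It sinks 1.59 mm per rad of spindle, then presses through a spring: about 25 N when the spindle is tight
- shuttle (a joint): m the shuttle has slid in along the press's +y: 0 = fully out, 0.105 = fully home against the stop with the nest on the spindle axis. Stays where it is left; needs about 1.5 N
- spindle (a joint): rad the spindle has been turned clockwise as seen from above (tightening); starts between -0.26 and 0.26, comes up against a firm stop at 2.27 = tight. Holds where it is left; friction about 0.15 N m (2 to 3 N at the lever's grip point). Spindle and lever sink together 1.59 mm per rad
- lever (a joint): rad the lever has been turned clockwise on the spindle (0 at the start). Lever bearing, clockwise from above from the press's +y, = spindle + lever. When down, 12 serrations lock it to the spindle both ways, in steps of 0.524 rad with +-0.05 play: swung back unlifted it unscrews the spindle. The columns block bearings beyond +-1.25
- lever_lift (a joint): m the lever has been lifted on the spindle: 0 = fully down in the serrations, 0.010 = upper stop. The serrations are clear from 0.005. A spring and its weight pull it down with 4 to 6 N; let go between two teeth it slides into the nearest gap
- vial_3: bystander: small white vial, 22 mm thick, 52 mm tall, standing behind the press; leave it alone
- weight_100: bystander: small steel balance weight, 24 mm thick, 37 mm tall; leave it alone
- weight_200: bystander: steel balance weight, 30 mm thick, 45 mm tall; leave it alone
There are look-alikes about, which are no part of the job. There is more than one size of the die_block; the one meant has the size given above.

How it is judged:
By the outcome, as a careful person would: the job done as asked, in the order asked, and still so for the second after the job is handed in, with the robot touching nothing.
It also fails if it takes over 67 s, if anything falls off the work surface, if the arm or the gripper's body presses on something with over 40 N, if the wrist force passes 120 N, or if a joint passes its speed limit or range.

### The arm

A 6-joint arm with a two-finger parallel gripper is mounted at the origin on a cart in front of the work surface, level with it; the furniture and walls round the work are solid. World frame = base frame: x ahead of the robot, y to its left, z up, the work surface at z = 0. Lengths are in m, angles in rad, forces in N, time in s.
With the tool pointing down it reaches from about 0.275 to 1 m from the base axis. Payload 8.4 kg.
Tool frame: the origin (TCP) lies on the centre line of the jaws, within the pads' length; the fingertips stand 17 mm ahead of it and the grasp point (between the pads) lies 2 mm behind it (bot.tcp_to_tips is the z of the fingertips in the tool frame, in m); z points along the fingers, y is the line along which they close (so a half turn about z gives the same grasp; the last joint's range is limited). The gripper opens to 85 mm and grips with 20 to 120 N. Pads are 22 mm wide; open, the fingers measure 114 mm over their backs; the gripper's body (76 mm by 85 mm) begins 54 mm behind the grasp point. The pads swing forward as they close: fully open they stand 13 mm farther back than shut.
Start: joints at [-1.348, 0.353, 1.633, -0, 1.155, -0.002], TCP at [0.139, -0.609, 0.248] pointing down, gripper open.
Joint ranges: [-2.63, 2.63], [-0.92, 2.1], [0.06, 2.66], [-1.3, 4.44], [0, 2.69], [-3.02, 3.02]. Speed limits (rad/s): [2.22, 2.22, 2.79, 3.14, 3.14, 3.14].

### API

Orientations are given as a unit quaternion [x, y, z, w].
In Python, from workcell import bot, hand, kinematics, get_obs, vision, hand_in gives the robot as it stands. The module is installed in compiled form; this text tells all that it offers. Calls block until the motion is done:
- bot.reach(position, orientation): joint-space move of the TCP to a pose.
- bot.servo_line(position, ori=None, velocity=0.15): straight line of the TCP; ori=None keeps the orientation; velocity is the mean speed in m/s.
- bot.goto_joints(angles): joint-space move.
- hand.move_gripper(opening, strength=None): finger opening in m; strength is the grip in N (None keeps the last); returns when the fingers have stopped.
- bot.dwell(seconds).
- kinematics.solve_ik(position, orientation): joint angles nearest the present ones, or None.
- get_obs(): the state.
- vision.read_camera(name): name is "scene" or "side" or "wrist"; returns a dict with "frame" (400x640x3 uint8, red, green, blue), "intrinsics" (3x3 intrinsics, pixels), "view" (4x4, takes a point from world to camera coordinates). Camera axes: x right, y down, z forward; pixel columns grow to the right and rows downward; lengths in m; the calibration is good to about 2 mm. A picture is of the moment at which its call begins. There is no depth.
A pose or a line that the arm cannot do raises bot.IKError and nothing moves.
- hand_in(): hands the job in; it is judged then, once.
The state is a dict: "time_s": time; "joint_pos": joint angles; "joint_vel": joint speeds; "joint_efforts": joint torques, N m; "position": TCP position; "orientation": TCP orientation; "wrist_force": force on the tool from outside, world axes, zero at the start; "ft_torque": the same for the moment, N m; "gripper_width": finger opening in m; "grip_force": force on a finger pad.
Only numpy, scipy, OpenCV 4.12 (cv2) and the standard library are available. Lean on these libraries where they do the work, as an engineer would, in place of code of your own. Each camera call takes 0.05 s, during which the arm holds its last target. There are 200 camera calls.

## Working session

There is one attempt and no reset: what is moved stays moved. The work goes in short steps, each a Python script; the robot and the scene stay as the last script left them, time stands still between calls to the robot, and variables do not carry over. Pictures are saved under pics/ and viewed, at most 10 in all, crops included, and the job is handed in when it is done.

```bash
mkdir -p pics
python3 - <<'E'
from workcell import bot,hand,kinematics,get_obs,vision
import cv2,numpy as np
for n in ("scene","side","wrist"):
    c=vision.read_camera(n); cv2.imwrite(f"pics/{n}0.png",c["frame"][:,:,::-1]); np.savez(f"pics/{n}0.npz",**c)
    print(n,c["intrinsics"].round(1).tolist(),c["view"].round(3).tolist())
print(get_obs())
E
```

```text
scene [[447.7, 0.0, 317.2], [0.0, 447.7, 202.7], [0.0, 0.0, 1.0]] [[-0.802, -0.597, -0.017, 0.385], [-0.389, 0.545, -0.743, 0.344], [0.453, -0.589, -0.669, 0.877], [0.0, 0.0, 0.0, 1.0]]
side [[508.0, 0.0, 315.1], [0.0, 508.0, 199.1], [0.0, 0.0, 1.0]] [[0.944, -0.328, -0.021, -0.548], [-0.238, -0.637, -0.733, 0.157], [0.227, 0.697, -0.68, 1.361], [0.0, 0.0, 0.0, 1.0]]
wrist [[353.7, 0.0, 319.2], [0.0, 353.7, 196.2], [0.0, 0.0, 1.0]] [[0.223, -0.975, -0.001, -0.624], [-0.935, -0.214, 0.282, -0.036], [-0.275, -0.062, -0.959, 0.379], [0.0, 0.0, 0.0, 1.0]]
{'time_s': 0.15, 'joint_pos': array([-1.34839683e+00,  3.53553067e-01,  1.63393776e+00,  8.99285989e-06,
        1.15524087e+00, -2.38532466e-03]), 'joint_vel': array([ 0.00064449, -0.00310675, -0.00537476, -0.00018932,  0.0006358 ,
       -0.00106084]), 'joint_efforts': array([-4.88297155e-04, -6.05634570e+01, -3.42339849e+01, -9.31418867e-05,
        6.16909689e-03,  1.30318250e-05]), 'position': array([ 0.13924524, -0.60893453,  0.24770509]), 'orientation': array([ 9.93690662e-01,  1.12154110e-01, -5.84374360e-05, -5.66532044e-04]), 'wrist_force': array([ 0.62330051, -0.62079135,  0.48223488]), 'ft_torque': array([0.01217314, 0.03619616, 0.04241921]), 'grip_force': 0.0, 'gripper_width': 0.08536020502932774}
```

View pics/scene0.png

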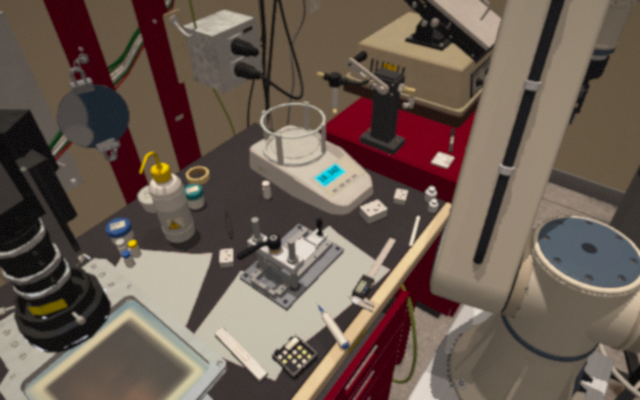

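View pics/side0.png

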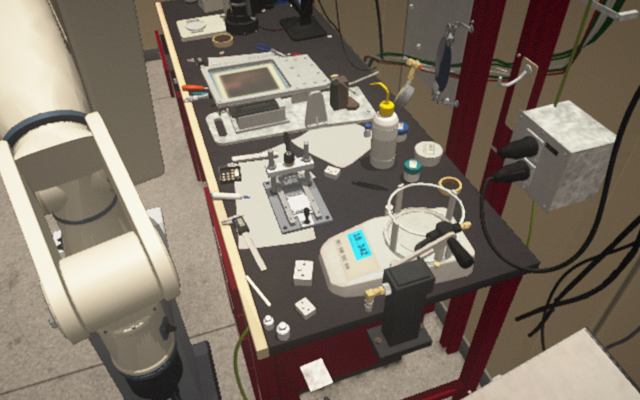

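The scene view shows the press at about (290,262), knob at (320,225) and lever tip at about (250,250). White pinned blocks lie at (373,210), (400,195) and (226,257). In the side view the knob is at (307,213), the lever at (289,145), and the blocks at (302,272), (305,306) and (331,172).

```bash
cat > h.py <<'E'
from workcell import bot,hand,kinematics,get_obs,vision,hand_in
import cv2,numpy as np
from scipy.spatial.transform import Rotation as R
def cam(n,tag,scale=1,crop=None):
    c=vision.read_camera(n); np.savez(f"pics/{tag}.npz",**c); im=c["frame"][:,:,::-1]
    if crop: x0,y0,x1,y1=crop; im=im[y0:y1,x0:x1]
    cv2.imwrite(f"pics/{tag}.png",cv2.resize(im,None,fx=scale,fy=scale,interpolation=cv2.INTER_CUBIC)); return c
def ray(c,p):
    V=c["view"]; d=V[:3,:3].T@np.linalg.solve(c["intrinsics"],[p[0],p[1],1]); return -V[:3,:3].T@V[:3,3],d/np.linalg.norm(d)
def onz(c,p,z): o,d=ray(c,p); return o+d*(z-o[2])/d[2]
def tri(*cp):
    A=0;b=0;rs=[ray(c,p) for c,p in cp]
    for o,d in rs: P=np.eye(3)-np.outer(d,d); A=A+P; b=b+P@o
    x=np.linalg.solve(A,b); return x,[np.linalg.norm(np.cross(x-o,d)) for o,d in rs]
def proj(c,X): 
    X=np.atleast_2d(X); q=(c["view"][:3,:3]@X.T+c["view"][:3,3:]); q=c["intrinsics"]@q; return (q[:2]/q[2]).T
def down(yaw): # tool down, tool y axis (closing line) at angle yaw in world xy
    y=np.array([np.cos(yaw),np.sin(yaw),0]);z=np.array([0,0,-1.]);x=np.cross(y,z)
    return R.from_matrix(np.c_[x,y,z]).as_quat()
def load(t): return np.load(f"pics/{t}.npz")
E
python3 - <<'E'
from h import *
s,d=load("scene0"),load("side0")
for n,a,b in [("knob",(320,223),(307,212)),("blkA",(373,210),(302,270)),("blkB",(400,194),(305,306)),("blkC",(226,257),(331,172)),("colA",(255,220),(270,157)),("colB",(291,240),(309,163)),("levtip",(250,250),(290,143))]:
    x,e=tri((s,a),(d,b)); print(n,x.round(3),np.round(e,3))
w=load("wrist0"); V=w["view"]; o=get_obs()
T=R.from_quat(o["orientation"]).as_matrix(); C=-V[:3,:3].T@V[:3,3]
print("cam in tool",T.T@(C-o["position"]),"axes",(T.T@V[:3,:3].T).round(3).tolist())
E
```

```text
knob [ 0.53  -0.079  0.061] [0.002 0.002]
blkA [ 0.465 -0.235  0.022] [0. 0.]
blkB [ 0.439 -0.339  0.019] [0.001 0.001]
blkC [0.674 0.114 0.013] [0.001 0.001]
colA [0.519 0.093 0.173] [0.049 0.049]
colB [0.553 0.039 0.113] [0.031 0.031]
levtip [0.553 0.137 0.139] [0. 0.]
cam in tool [ 0.07179243 -0.00062444 -0.1249607 ] axes [[0.0, -0.959, -0.282], [1.0, 0.0, -0.0], [0.0, -0.282, 0.959]]
```

```bash
python3 -c "
import cv2
im=cv2.imread('pics/scene0.png')[180:300,200:420]; cv2.imwrite('pics/sc.png',cv2.resize(im,None,fx=3.6,fy=3.6,interpolation=cv2.INTER_CUBIC))"
```

```text
(no output)
```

View pics/sc.png

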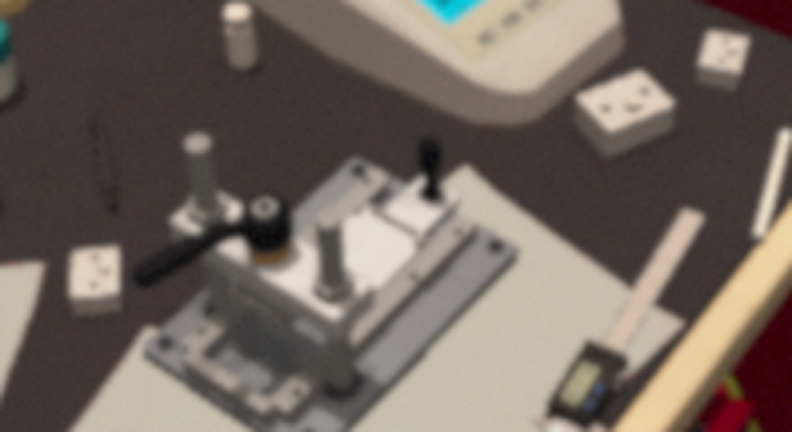

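The crop shows the press with its lever pointing away from the knob side and column tops at scene (254.7,218.9) and (291.1,239.7). The larger block is at about (373,210), and small look-alikes are at (401,194) and (226,257). Next I'll take two wrist views.

Run:
```python
from h import *
bot.reach([0.56,-0.16,0.30],down(-np.pi/2)); cam("wrist","w1",1.25)
bot.servo_line([0.58,0.02,0.32],velocity=0.3); cam("wrist","w2",1.25)
o=get_obs(); print(o["time_s"],o["position"],o["joint_pos"].round(2))
```

```text
3.2167 [0.57973448 0.0185564  0.31966456] [ 0.03  0.22  1.65 -0.    1.27  1.6 ]
```

View pics/w1.png

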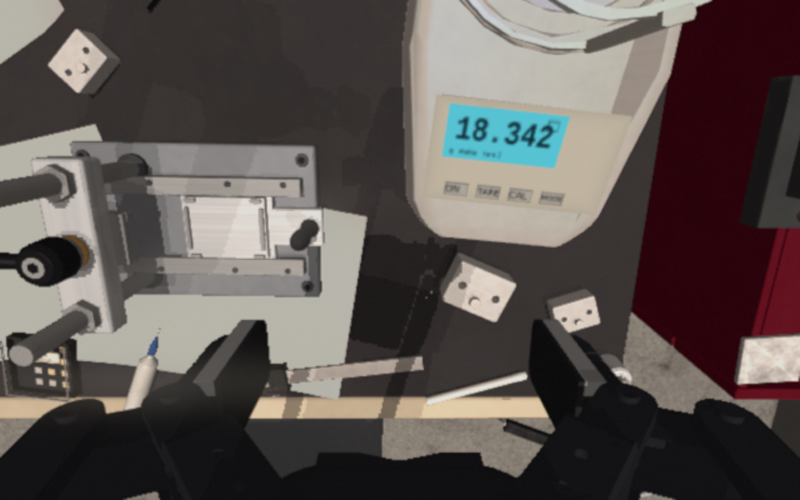

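View pics/w2.png

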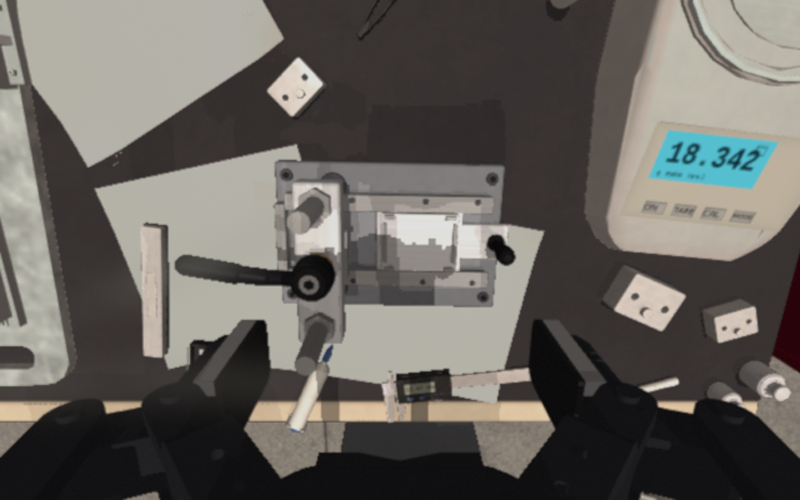

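In w1 (scaled 1.25×) the base corners are (72,143), (317,147) and (321,296). The knob top is about (297,242) and the big block's top is centred near (480,288). In w2 the base corners are (276,163), (503,165) and (492,306), the knob top is about (505,255), the block about (650,300), the lever hub (310,283) and the lever tip (182,265). I'll fit poses from these.

Run:
```python
from h import *
from scipy.optimize import least_squares
w1,w2=load("w1"),load("w2")
b=[[.075,.057,.014],[.075,-.167,.014],[-.075,-.167,.014]]
obs=[(w1,b[0],(72,143)),(w1,b[1],(317,147)),(w1,b[2],(321,296)),(w2,b[0],(276,163)),(w2,b[1],(503,165)),(w2,b[2],(492,306))]
def W(p,X): c,s=np.cos(p[2]),np.sin(p[2]); X=np.array(X); return np.r_[p[0]+c*X[0]-s*X[1],p[1]+s*X[0]+c*X[1],X[2]]
f=lambda p:np.concatenate([proj(c,W(p,X))[0]*1.25-np.array(u) for c,X,u in obs])
r=least_squares(f,[.53,.08,0],loss="soft_l1"); print(r.x,f(r.x).round(1))
k1,e=tri((w1,np.array((297,241))/1.25),(w2,np.array((505,254))/1.25)); print("knobtop",k1,e)
p=r.x; ci,si=np.cos(p[2]),np.sin(p[2])
q=k1[:2]-p[:2]; print("knob in press",ci*q[0]+si*q[1],-si*q[0]+ci*q[1])
print("levertip",tri((w2,np.array((182,265))/1.25))[0] if 0 else onz(w2,np.array((182,265))/1.25,.15), "hub",onz(w2,np.array((310,285))/1.25,.158))
for n,c,ctr in (("w1",w1,(480,288)),("w2",w2,(650,300))):
    im=c["frame"]; g=cv2.cvtColor(im,cv2.COLOR_RGB2GRAY); x,y=np.array(ctr)/1.25
    print(n,"gray at",g[int(y)-2:int(y)+3,int(x)-12:int(x)+13:4].tolist()[0])
    for th in (110,140,160,175,190):
        m=(g>th).astype(np.uint8); m=cv2.morphologyEx(m,cv2.MORPH_CLOSE,np.ones((9,9)))
        nb,l=cv2.connectedComponents(m); k=l[int(y),int(x)]
        if not k: continue
        mm=(l==k).astype(np.uint8); cs,_=cv2.findContours(mm,0,2)
        P=np.array([onz(c,q,.028)[:2] for q in cs[0][:,0]+0.0],np.float32)*1000
        (cx,cy),wh,a=cv2.minAreaRect(P); print(th,mm.sum(),round(cx,1),round(cy,1),np.round(wh,1),round(a,1))
```

```text
[ 0.53204923  0.08310351 -0.01284027] [-3.1 -0.3 -1.  -1.2  1.1  2.5 -1.4 -0.6  4.1  0.5  3.5  2.4]
knobtop [ 0.53171293 -0.07499624  0.06909393] [np.float64(0.0010706065025157467), np.float64(0.001070606502515818)]
knob in press 0.0016937173089370883 -0.15809103948486797
levertip [0.55022293 0.17225775 0.15      ] hub [0.53832389 0.08130548 0.158     ]
w1 gray at [96, 213, 210, 210, 211, 213, 212]
110 1707 468.1 -237.1 [59.8 45.7] 66.0
140 1634 467.8 -237.0 [58.9 44.8] 66.0
160 1571 467.8 -237.2 [58.1 43.9] 66.1
175 1529 467.8 -237.3 [57.2 43.5] 65.7
190 1115 465.7 -242.2 [45.5 42.6] 66.0
w2 gray at [89, 201, 205, 203, 204, 203, 203]
110 1554 468.3 -236.3 [60.5 45.5] 66.3
140 1493 468.1 -236.3 [59.5 44.4] 66.3
160 1447 468.0 -236.3 [58.6 43.9] 65.9
175 1406 468.1 -236.3 [57.8 43. ] 65.9
190 1350 468.1 -236.3 [57.  42.1] 66.0
```

```bash
python3 -c "
import cv2
import numpy as np
a=cv2.resize(cv2.imread('pics/w2.png')[140:320,150:550],None,fx=2,fy=2,interpolation=cv2.INTER_CUBIC)
b=cv2.imread('pics/w2.png')[245:345,590:770];b=cv2.resize(b,None,fx=2.2,fy=2.2,interpolation=cv2.INTER_CUBIC)
c=cv2.imread('pics/w1.png')[240:340,430:610];c=cv2.resize(c,None,fx=2.2,fy=2.2,interpolation=cv2.INTER_CUBIC)
o=np.zeros((590,800,3),np.uint8);o[:360]=a;o[362:582,:396]=b;o[362:582,400:796]=c;cv2.imwrite('pics/m.png',o)"
```

```text
(no output)
```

View pics/m.png

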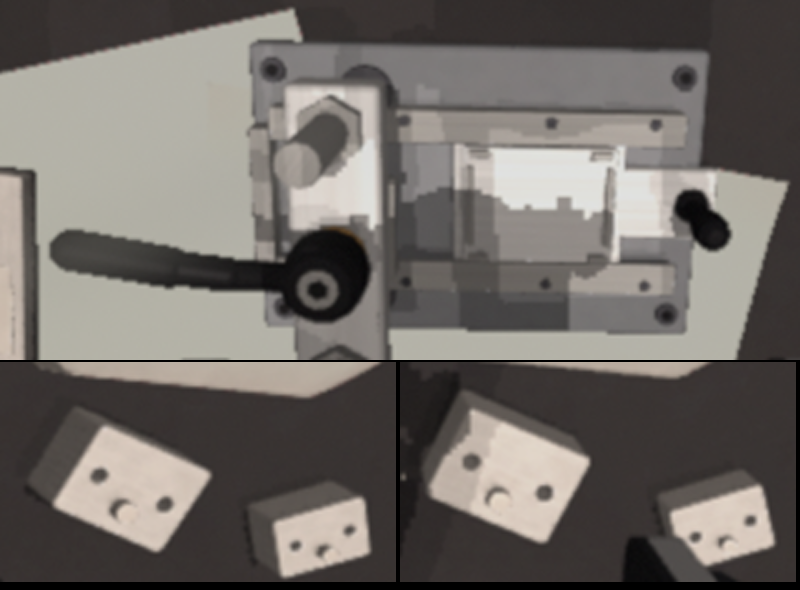

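The montage shows base corners at crop (252,42), (708,50), (686,332) and (265,325). The nest bars' inner edges are near x=473 and 605, rows 147–262, the lever hub is at (318,290) and the tip at about (62,250). The two views agree that the block is 60×45 at z=28 mm, with its centre at (0.468,-0.2366) and its long axis at 66°. I'll grip it across the 60 mm side, which keeps the camera clear of the press, then look at the nest.

Run:
```python
from h import *
from scipy.optimize import least_squares
w1,w2=load("w1"),load("w2"); s0=load("scene0")
cr=lambda x,y:((x/2+150)/1.25,(y/2+140)/1.25)
b=[[.075,.057,.014],[.075,-.167,.014],[-.075,-.167,.014],[-.075,.057,.014]]
obs=[(w2,X,cr(*u)) for X,u in zip(b,[(252,42),(708,50),(686,332),(265,325)])]
def W(p,X): c,s=np.cos(p[2]),np.sin(p[2]); X=np.array(X); return np.r_[p[0]+c*X[0]-s*X[1],p[1]+s*X[0]+c*X[1],X[2]]
f=lambda p:np.concatenate([proj(c,W(p,X))[0]-np.array(u) for c,X,u in obs])
r=least_squares(f,[.53,.08,0]); p=r.x; print("press",p,f(p).round(1))
print("nest mid",onz(w2,cr(539,205),.03))
hub=tri((w1,(33/1.25,267/1.25)),(w2,cr(318,290))); print("hub",hub)
print("tip",tri((s0,(140/3.6+200,274/3.6+180)),(w2,cr(62,250))))
np.save("press.npy",p)
y=np.deg2rad(66-180); q=down(y)
hand.move_gripper(0.078)
bot.reach([.468,-.2366,.10],q)
bot.servo_line([.468,-.2366,.021],velocity=.12)
hand.move_gripper(0.03,40); o=get_obs(); print(o["gripper_width"],o["grip_force"],o["wrist_force"])
bot.servo_line([.468,-.2366,.18],velocity=.2)
bot.reach([.53,-0.04,.19],down(-np.pi/2+p[2])); cam("wrist","w3",1.25)
o=get_obs(); print(o["time_s"],o["gripper_width"],o["position"],bot.tcp_to_tips)
```

```text
press [ 0.53416147  0.08449297 -0.01865503] [-2.1 -0.9  1.8 -0.5  0.7  1.2 -0.3  1. ]
nest mid [ 0.53223099 -0.00058608  0.03      ]
hub (array([0.53384787, 0.08465302, 0.14547616]), [np.float64(0.0004362151240829425), np.float64(0.0004362151240829385)])
tip (array([0.55075964, 0.17119793, 0.15260223]), [np.float64(0.0005391699322723814), np.float64(0.0005391699322724513)])
0.05899591594512818 43.48990023136139 [-2.48348969e-01  6.23982829e-03  6.56254585e+00]
7.75 0.059549792470990556 [ 0.52951892 -0.04081922  0.1893144 ] 0.017
```

View pics/w3.png

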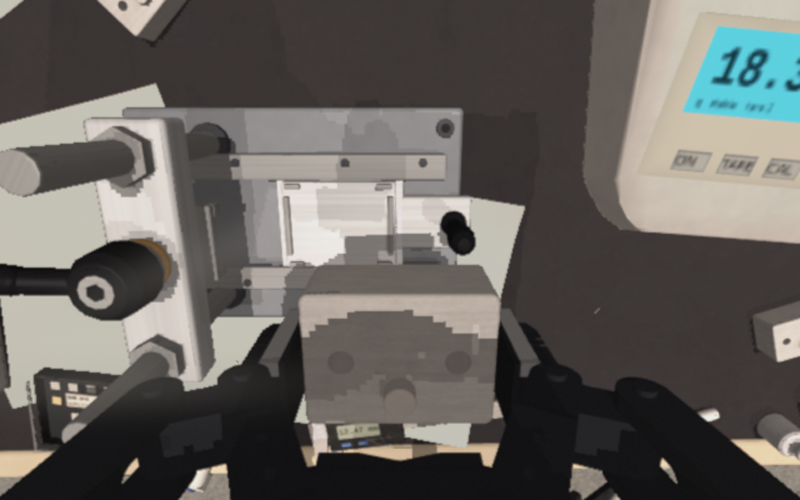

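The block is held square between the fingers, with top-face corners at about (300,295), (498,293), (497,422) and (302,422). The nest bars' inner edges are at x≈292 and 387, rows 195–262, and the nest's far edge is at row 180. I'll refine both positions from these.

Run:
```python
from h import *
c=load("w3"); u=lambda x,y:(x/1.25,y/1.25)
for a in [(292,228),(387,228)]: print("bar",onz(c,u(*a),.034).round(4))
for a in [(280,181),(401,180)]: print("edge",onz(c,u(*a),.030).round(4))
for a in [(293,186),(382,185)]: print("lug",onz(c,u(*a),.034).round(4))
P=np.array([onz(c,u(*a),.1963)[:2] for a in [(300,295),(498,293),(497,422),(302,422)]]); print((P*1000).round(1).tolist(),P.mean(0)); 
print("knob top",onz(c,u(461,242),.077),"base corner",onz(c,u(462,109),.014))
```

```text
bar [0.5316 0.0301 0.034 ]
bar [ 0.5305 -0.0319  0.034 ]
edge [0.5618 0.0361 0.03  ]
edge [ 0.561  -0.0416  0.03  ]
lug [0.5591 0.0271 0.034 ]
lug [ 0.5587 -0.0295  0.034 ]
[[552.2, -11.7], [551.7, -68.5], [507.9, -70.2], [509.1, -8.8]] [ 0.53021298 -0.03978693]
knob top [ 0.5325272  -0.07439139  0.077     ] base corner [ 0.60404535 -0.08200734  0.014     ]
```

Run:
```python
from h import *
q=down(-np.pi/2-.013); x,y=.5322,-.0006
bot.servo_line([x,y,.10],ori=q,velocity=.12); f0=get_obs()["wrist_force"]
bot.servo_line([x,y,.060],velocity=.1)
z=.060
while z>.046:
    z-=.0015; bot.servo_line([x,y,z],velocity=.03); f=get_obs()["wrist_force"]-f0
    if f[2]>4: break
print("contact",z,f.round(1),get_obs()["position"])
hand.move_gripper(.072); bot.servo_line([x,y,.13],velocity=.2)
bot.reach([.55,-.04,.20],down(-np.pi/2)); cam("wrist","w4",3,(170,60,430,260)); print(get_obs()["time_s"],get_obs()["position"])
```

```text
contact 0.05099999999999999 [-4.5  0.3 14.1] [ 0.53230548 -0.00059169  0.05206508]
12.0667 [ 0.54895182 -0.03993496  0.19835186]
```

View pics/w4.png

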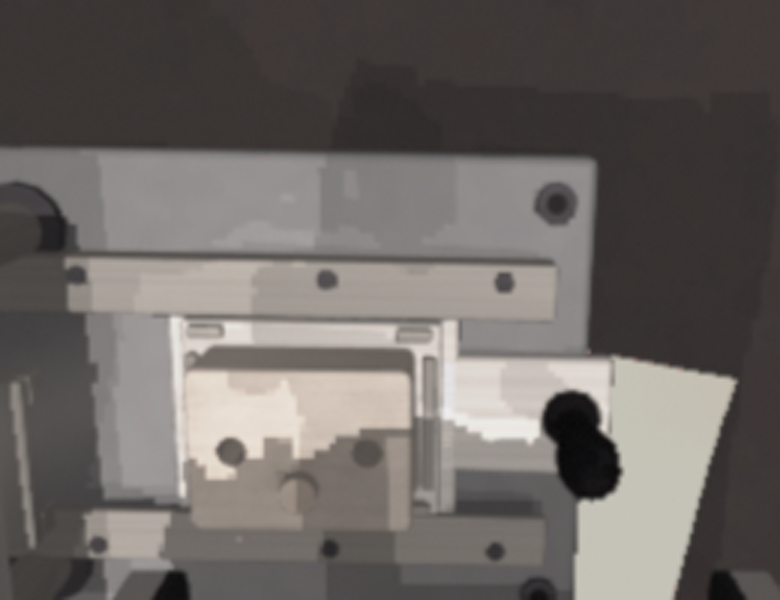

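The block sits in the nest, with its top face at crop rows 370–528 and columns 187–411. I'll check numerically that it is level at z=58 mm and centred between the lugs.

Run:
```python
from h import *
c=load("w4"); u=lambda x,y:(170+x/3,60+y/3)
P=np.array([onz(c,u(*a),.058)[:2] for a in [(187,370),(411,370),(411,530),(192,527)]])*1000
print(P.round(1).tolist(),P.mean(0).round(1),np.linalg.norm(P-np.roll(P,-1,0),axis=1).round(1))
for a,z in [((178,318),.03),((455,320),.03),((424,400),.034),((436,400),.034),((455,512),.03)]: print(a,(onz(c,u(*a),z)*1000).round(1))
print("knob top",(onz(c,u(590,468),.077)*1000).round(1))
```

```text
[[553.7, 27.6], [553.6, -30.3], [509.0, -29.9], [509.9, 29.4]] [531.5  -0.8] [58.  44.7 59.2 43.8]
(178, 318) [561.7  36.2  30. ]
(455, 320) [561.  -41.9  30. ]
(424, 400) [538.7 -33.1  34. ]
(436, 400) [538.7 -36.5  34. ]
(455, 512) [502.9 -42.   30. ]
knob top [533.5 -75.   77. ]
```

The block is seated: flat, with its centre at (0.5315,-0.0008). Next I'll push the shuttle home by the knob.

Run:
```python
from h import *
a=-.013; q=down(-np.pi/2+a); d=np.array([-np.sin(a),np.cos(a),0])
k=np.array([.532,-.0762,.062])
hand.move_gripper(.034)
bot.reach(k+[0,0,.05],q); bot.servo_line(k,velocity=.12)
hand.move_gripper(.005,30); o=get_obs(); print(o["gripper_width"],o["wrist_force"].round(1))
f0=o["wrist_force"]; s=.0
bot.servo_line(k+d*.076,velocity=.08); print(((get_obs()["wrist_force"]-f0)@d).round(2))
s=.076
while s<.095:
    s+=.001; bot.servo_line(k+d*s,velocity=.04); f=(get_obs()["wrist_force"]-f0)@d
    if f<-12: break
o=get_obs(); print("stop",s,f,o["position"],o["time_s"],(o["wrist_force"]-f0).round(1))
bot.servo_line(k+d*(s-.0005),velocity=.04)
hand.move_gripper(.030); o=get_obs()
bot.servo_line(o["position"]+[0,0,.09],velocity=.2)
bot.reach([.60,.04,.33],q); cam("wrist","w5",1.25); cam("side","s5",3,(230,110,370,250)); print(get_obs()["time_s"])
```

```text
0.015074525202764347 [-1.3  1.1  7. ]
0.24
stop 0.084 -15.32559256557225 [0.53454118 0.00613868 0.0632447 ] 16.9583 [  2.4 -15.4  -0.1]
19.0083
```

View pics/w5.png

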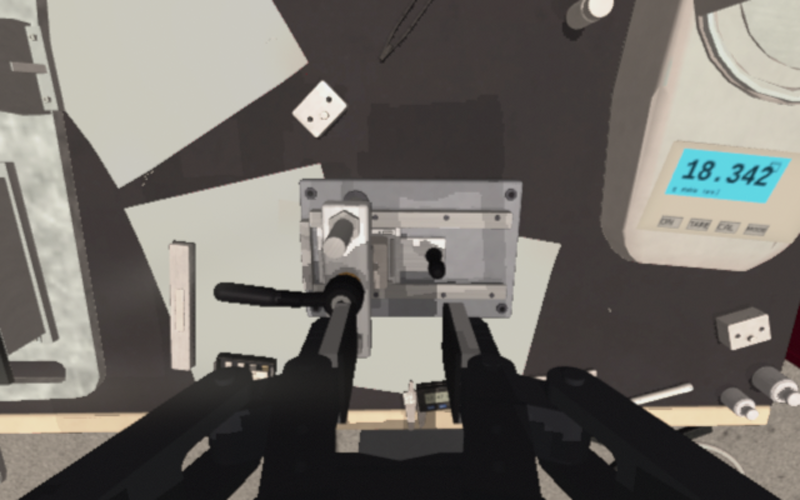

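The shuttle stopped firmly at 84 mm, about where the fit predicted, and the block is under the crossbar with the knob at (434,262). The lever points left from the hub (342,293) to the tip (220,292). First stroke now.

```bash
cat >> h.py <<'E'
A=np.array([.5335,.0845]); RG=.074
def pose(th,z): return np.r_[A+RG*np.array([np.sin(th),np.cos(th)]),z],down(-th)
def arc(t0,t1,z0,dz,v=.07,fmax=None,f0=None,step=.1):
    n=max(1,int(np.ceil(abs(t1-t0)/step)))
    for i in range(1,n+1):
        th=t0+(t1-t0)*i/n; p,q=pose(th,z0+dz*i/n); bot.servo_line(p,ori=q,velocity=v)
        o=get_obs(); ft=(o["wrist_force"]-f0)@np.array([np.cos(th),-np.sin(th),0])
        if fmax and -ft>fmax: break
    return th,ft,z0+dz*i/n
E
python3 - <<'E'
from h import *
c=load("w5"); u=lambda x,y:(x/1.25,y/1.25)
for pt in [(222,292),(255,295)]:
    d=onz(c,u(*pt),.152)[:2]-A; print("lever",np.hypot(*d),np.arctan2(d[0],d[1]))
d=np.array([.5508,.1712])-A; th=(np.arctan2(*d)+np.arctan2(*(onz(c,u(222,292),.152)[:2]-A)))/2; print("th",th)
z=.149
hand.move_gripper(.045)
p,q=pose(th,z+.06); bot.reach(p,q); f0=get_obs()["wrist_force"]
bot.servo_line(pose(th,z)[0],velocity=.12); print("down",(get_obs()["wrist_force"]-f0).round(1))
hand.move_gripper(.005,40); o=get_obs(); print("grip",o["gripper_width"],o["wrist_force"].round(1))
f0=o["wrist_force"]
t1=.95; th,ft,z=arc(th,t1,z,-.00159*(t1-th),fmax=25,f0=f0)
o=get_obs(); print("stroke1",th,ft,z,(o["wrist_force"]-f0).round(1),o["gripper_width"],o["position"],o["time_s"])
E
```

```text
lever 0.08707589413046711 0.1617938665172961
lever 0.06309247406161822 0.1809107539810975
th 0.1793728853365631
down [-0.5  0.3  0.5]
grip 0.013817032882835052 [0.  0.1 5.4]
stroke1 0.95 -1.7629789818089083 0.14777470288768513 [-1.2  1.3  2.5] 0.01367216434330443 [0.59420167 0.12763917 0.14874849] 23.4333
```

Run:
```python
from h import *
th=.95; z=.1478; f0=get_obs()["wrist_force"]
p,q=pose(th-.03,z); bot.servo_line(p,ori=q,velocity=.04)
p,q=pose(th-.03,z+.0078); bot.servo_line(p,ori=q,velocity=.05)
o=get_obs(); print("lift",(o["wrist_force"]-f0).round(1),o["position"].round(4))
t2=.95-.05-3*np.pi/6
th,ft,_=arc(th-.03,t2,z+.0078,0,v=.09,fmax=25,f0=f0); print("back",th,ft)
p,q=pose(t2,z); bot.servo_line(p,ori=q,velocity=.05); o=get_obs(); print("lower",(o["wrist_force"]-f0).round(1))
hand.move_gripper(.030); bot.dwell(.2)
o=get_obs(); print((o["wrist_force"]-f0).round(1))
bot.servo_line(pose(t2,.22)[0],velocity=.2)
cam("scene","s6",4,(220,190,370,310)); cam("side","d6",4,(230,110,370,250)); print(get_obs()["time_s"])
import cv2
a=cv2.imread("pics/s6.png");b=cv2.imread("pics/d6.png"); b=cv2.resize(b[:,:,:],(480,480)); a=cv2.resize(a,(320,256)); m=np.zeros((480,800,3),np.uint8); m[:256,:320]=a; m[:,320:]=b; cv2.imwrite("pics/m6.png",m)
```

```text
lift [  3.   -0.2 -13.4] [0.5923 0.1294 0.1554]
back -0.6707963267948966 0.5414142618411609
lower [-1.7  1.2  2.9]
[ 0.6 -1.2 -8.1]
29.4083
```

View pics/m6.png

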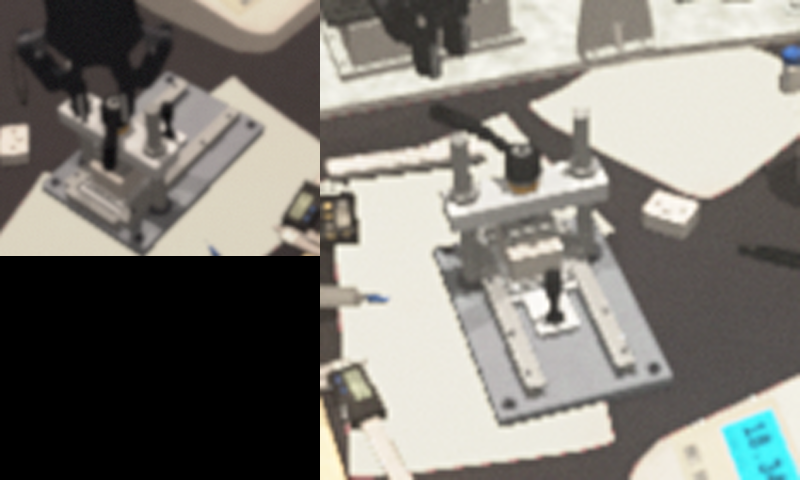

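The lever is now swung back to the left (hub at (525,165), tip at (440,115)), and the back-swing drag was only 0.5 N, so the spindle stayed put. The block is under the foot. Regrip and make the tightening stroke.

Run:
```python
from h import *
t2=.95-.05-np.pi/2; z=.1478
bot.servo_line(pose(t2,z)[0],ori=pose(t2,z)[1],velocity=.15)
hand.move_gripper(.005,45); o=get_obs(); f0=o["wrist_force"]; print(o["gripper_width"],f0.round(1))
th,ft,z=arc(t2,.55,z,-.00159*(.55-t2),fmax=25,f0=f0); print("mid",th,ft,get_obs()["time_s"])
log=[]
while th<1.0:
    th,ft,z=arc(th,th+.025,z,-.00004,v=.04,fmax=25,f0=f0); log.append((round(th,3),round(ft,1)))
    if ft<-24: break
print(log,get_obs()["position"],get_obs()["time_s"])
```

```text
0.013750115143350386 [-1.2  0.2  3.3]
mid 0.55 -0.6254827816562619 33.5667
[(0.575, np.float64(-1.0)), (0.6, np.float64(-0.8)), (0.625, np.float64(-0.9)), (0.65, np.float64(-0.9)), (0.675, np.float64(-1.0)), (0.7, np.float64(-1.3)), (0.725, np.float64(-1.1)), (0.75, np.float64(-2.2)), (0.775, np.float64(-0.9)), (0.8, np.float64(-0.8)), (0.825, np.float64(-1.0)), (0.85, np.float64(-1.6)), (0.875, np.float64(-2.9)), (0.9, np.float64(-2.4)), (0.925, np.float64(-3.7)), (0.95, np.float64(-4.5)), (0.975, np.float64(-4.9)), (1.0, np.float64(-5.6))] [0.59536187 0.12532604 0.14627531] 38.0667
```

Run:
```python
from h import *
f0=np.array([-1.2,.2,3.3]); th=1.0; z=.1478-.00194-.0007; log=[]
while th<1.1:
    th,ft,z=arc(th,th+.025,z,-.00004,v=.05,fmax=25,f0=f0); log.append((round(th,3),round(ft,1)))
    if ft<-24: break
o=get_obs(); print(log,o["position"],o["wrist_force"].round(1),o["ft_torque"].round(2),o["gripper_width"],o["time_s"])
```

```text
[(1.025, np.float64(-2.2)), (1.05, np.float64(-3.3)), (1.075, np.float64(-4.6)), (1.1, np.float64(-5.4)), (1.125, np.float64(-5.3))] [0.59963463 0.11708427 0.14637123] [-5.8  3.8 14.9] [0.58 1.04 0.44] 0.013829874902742444 39.3167
```

No stop yet, and the tool now presses down on the lever by about 11 N, so some spindle travel was lost, probably through a lift that was too small. I'll ratchet again, lifting to the upper stop and logging forces.

Run:
```python
from h import *
th=1.095; z=.1455; log=[]
p,q=pose(th,z); bot.servo_line(p,ori=q,velocity=.05)
while z<.1455+.014:
    z+=.001; bot.servo_line(pose(th,z)[0],velocity=.05); o=get_obs(); log.append((round(z,4),round(o["position"][2],4),round(o["wrist_force"][2],1)))
    if o["wrist_force"][2]<-18: break
print(log)
z-=.001; t2=1.125-.05-np.pi/2; f0=np.zeros(3); t=th; b=[]
while t>t2+1e-6:
    tn=max(t2,t-.2); t,ft,_=arc(t,tn,z,0,v=.12,f0=f0); b.append(round(ft,1))
print("back",b,get_obs()["wrist_force"].round(1),get_obs()["time_s"])
```

```text
[(0.1465, np.float64(0.1467), np.float64(6.6)), (0.1475, np.float64(0.1469), np.float64(-0.7)), (0.1485, np.float64(0.1473), np.float64(-9.7)), (0.1495, np.float64(0.1478), np.float64(-19.0))]
back [np.float64(-0.0), np.float64(0.3), np.float64(0.7), np.float64(-1.3), np.float64(-1.0), np.float64(-0.9), np.float64(0.3), np.float64(0.4)] [ 0.8 -0.7 -1.9] 44.5667
```

Run:
```python
from h import *
cam("side","d7"); o=get_obs(); print(o["position"],o["wrist_force"].round(1))
X=np.array
for n in ("side0","s5","d6","d7"):
    im=load(n)["frame"].astype(int)
    print(n,"gray",im[140:176,287:292].mean((1,2)).astype(int).tolist()); print("   R-B",(im[140:176,287:292,0]-im[140:176,287:292,2]).mean(1).astype(int).tolist())
c=load("d7"); 
for h in (.12,.13,.14,.15,.16): print(h,proj(c,[*A,h]).round(1))
```

```text
[0.49911038 0.1499219  0.14876189] [ 1.4 -1.  -0.7]
side0 gray [83, 79, 67, 64, 64, 64, 62, 65, 64, 62, 64, 90, 109, 126, 122, 77, 55, 51, 50, 48, 49, 48, 53, 72, 86, 93, 134, 197, 197, 136, 118, 117, 115, 97, 80, 91]
   R-B [11, 12, 9, 7, 6, 7, 5, 7, 7, 6, 6, 7, 9, 11, 11, 7, 6, 5, 5, 5, 4, 5, 4, 13, 41, 63, 32, 11, 11, 9, 9, 8, 8, 6, 7, 8]
s5 gray [95, 90, 76, 70, 71, 70, 67, 67, 65, 66, 90, 105, 86, 93, 93, 67, 55, 53, 54, 53, 52, 51, 57, 79, 96, 105, 128, 157, 158, 134, 129, 130, 128, 106, 88, 101]
   R-B [13, 15, 11, 7, 8, 7, 6, 6, 7, 7, 10, 11, 9, 8, 9, 7, 6, 5, 5, 5, 6, 5, 4, 14, 46, 72, 37, 10, 10, 9, 8, 9, 8, 7, 7, 8]
d6 gray [102, 97, 83, 79, 79, 80, 87, 100, 125, 156, 185, 166, 113, 126, 122, 93, 60, 56, 55, 54, 55, 53, 54, 74, 94, 105, 149, 204, 200, 148, 132, 132, 129, 108, 87, 100]
   R-B [14, 15, 13, 9, 10, 10, 12, 13, 14, 13, 15, 17, 9, 10, 10, 7, 6, 5, 5, 5, 4, 5, 4, 10, 37, 63, 34, 11, 10, 9, 9, 8, 8, 7, 7, 9]
d7 gray [100, 97, 83, 78, 79, 80, 86, 99, 124, 156, 185, 166, 119, 132, 121, 91, 59, 57, 54, 52, 53, 52, 55, 76, 96, 104, 148, 203, 199, 149, 131, 130, 129, 107, 84, 95]
   R-B [15, 15, 11, 9, 10, 9, 14, 13, 14, 15, 15, 17, 11, 12, 10, 8, 5, 4, 5, 5, 6, 5, 5, 8, 31, 57, 34, 10, 10, 9, 9, 9, 9, 7, 6, 8]
0.12 [[289.1 160.1]]
0.13 [[288.9 157.3]]
0.14 [[288.7 154.5]]
0.15 [[288.5 151.7]]
0.16 [[288.3 148.9]]
```

```bash
cat >> h.py <<'E'
def torque():
    o=get_obs(); r=o["position"][:2]-A; F=o["wrist_force"]; return round(o["ft_torque"][2]+r[0]*F[1]-r[1]*F[0],2), round(F[2],1), round(np.arctan2(*r),3)
E
python3 - <<'E'
from h import *
th=1.125-.05-np.pi/2; z=.1485; log=[torque()]
for tn in list(np.arange(-.3,.71,.2))+[.75,.8,.85,.9]:
    th,_,z=arc(th,tn,z,-.00159*(tn-th),v=.1,f0=np.zeros(3),step=.2); log.append((round(tn,2),)+torque())
    if log[-1][1]>.5: break
print(log,get_obs()["time_s"],z)
cam("side","d8")
for n in ("s5","d6","d7","d8"):
    im=load(n)["frame"].astype(int); b=(im[:,:,0]-im[:,:,2])[160:168,282:297]; print(n,b.sum(),b.sum(1).tolist())
E
```

```text
[(np.float64(-0.12), np.float64(-0.7), np.float64(-0.484)), (np.float64(-0.3), np.float64(-0.0), np.float64(0.5), np.float64(-0.297)), (np.float64(-0.1), np.float64(0.07), np.float64(0.3), np.float64(-0.104)), (np.float64(0.1), np.float64(0.08), np.float64(1.3), np.float64(0.094)), (np.float64(0.3), np.float64(0.09), np.float64(3.2), np.float64(0.294)), (np.float64(0.5), np.float64(0.12), np.float64(2.6), np.float64(0.494)), (np.float64(0.7), np.float64(0.05), np.float64(4.4), np.float64(0.694)), (0.75, np.float64(0.11), np.float64(4.4), np.float64(0.744)), (0.8, np.float64(0.13), np.float64(5.1), np.float64(0.796)), (0.85, np.float64(0.09), np.float64(5.9), np.float64(0.846)), (0.9, np.float64(0.36), np.float64(5.4), np.float64(0.893))] 47.8583 0.146280683840396
s5 2278 [129, 131, 160, 294, 525, 568, 318, 153]
d6 2027 [118, 135, 131, 243, 435, 508, 306, 151]
d7 1924 [124, 125, 139, 214, 385, 481, 297, 159]
d8 1569 [118, 126, 115, 140, 247, 377, 277, 169]
```

The torque is a steady 0.1 N·m (plain friction) up to θ≈0.86. It then rises at the same angle both times, which looks like the stop with some compliance. I'll push on while logging, then release and measure the lever's resting bearing numerically.

Run:
```python
from h import *
th=.9; z=.1463; log=[]
for tn in [.93,.96,.99,1.02,.98,.94,.90]:
    th,_,z=arc(th,tn,z,0,v=.06,f0=np.zeros(3)); o=get_obs(); log.append((tn,)+torque()+(round(o["ft_torque"][2],2),))
print(*log,sep="\n"); 
hand.move_gripper(.04); bot.servo_line(pose(th,.25)[0],velocity=.3)
cam("wrist","w9"); c=cam("side","d9"); print(get_obs()["time_s"])
c=load("w9"); g=cv2.cvtColor(c["frame"],cv2.COLOR_RGB2GRAY).astype(int)
# dark profile along circle radii at lever height
for r in (.06,.07,.08,.088):
    t=np.arange(0,1.5,.04); P=np.array([[*(A+r*np.array([np.sin(a),np.cos(a)])),.148] for a in t]); uv=proj(c,P).round().astype(int)
    print(r,[(round(a,2),int(g[v,u])) if 0<=u<640 and 0<=v<400 else None for a,(u,v) in zip(t,uv)])
```

```text
(0.93, np.float64(0.49), np.float64(6.3), np.float64(0.92), np.float64(0.25))
(0.96, np.float64(0.68), np.float64(5.9), np.float64(0.947), np.float64(0.35))
(0.99, np.float64(0.76), np.float64(7.1), np.float64(0.975), np.float64(0.38))
(1.02, np.float64(0.92), np.float64(6.7), np.float64(1.003), np.float64(0.53))
(0.98, np.float64(0.73), np.float64(6.0), np.float64(0.965), np.float64(0.44))
(0.94, np.float64(0.49), np.float64(5.9), np.float64(0.927), np.float64(0.35))
(0.9, np.float64(0.43), np.float64(5.3), np.float64(0.89), np.float64(0.26))
50.625
0.06 [(np.float64(0.0), 77), (np.float64(0.04), 77), (np.float64(0.08), 77), (np.float64(0.12), 77), (np.float64(0.16), 77), (np.float64(0.2), 85), (np.float64(0.24), 84), (np.float64(0.28), 80), (np.float64(0.32), 79), (np.float64(0.36), 88), (np.float64(0.4), 96), (np.float64(0.44), 96), (np.float64(0.48), 81), (np.float64(0.52), 78), (np.float64(0.56), 104), (np.float64(0.6), 102), (np.float64(0.64), 85), (np.float64(0.68), 14), (np.float64(0.72), 16), (np.float64(0.76), 16), (np.float64(0.8), 18), (np.float64(0.84), 15), (np.float64(
[... 2461 characters left out ...]
at64(0.36), 204), (np.float64(0.4), 204), (np.float64(0.44), 203), (np.float64(0.48), 204), (np.float64(0.52), 204), (np.float64(0.56), 203), (np.float64(0.6), 203), (np.float64(0.64), 145), (np.float64(0.68), 69), (np.float64(0.72), 23), (np.float64(0.76), 30), (np.float64(0.8), 36), (np.float64(0.84), 24), (np.float64(0.88), 124), (np.float64(0.92), 107), (np.float64(0.96), 70), (np.float64(1.0), 69), (np.float64(1.04), 72), (np.float64(1.08), 100), (np.float64(1.12), 74), (np.float64(1.16), 74), (np.float64(1.2), 81), (np.float64(1.24), 144), (np.float64(1.28), 146), (np.float64(1.32), 144), (np.float64(1.36), 144), (np.float64(1.4), 142), (np.float64(1.44), 143), (np.float64(1.48), 136)]
```

Run:
```python
from h import *
for n in ("d6","d8","d9"):
    im=load(n)["frame"].astype(int); b=(im[:,:,0]-im[:,:,2])[160:168,282:297]; print(n,b.sum(1).tolist(), im[160:168,285:293].mean((1,2)).astype(int).tolist())
print(hand_in())
```

```text
d6 [118, 135, 131, 243, 435, 508, 306, 151] [53, 53, 58, 78, 98, 113, 158, 208]
d8 [118, 126, 115, 140, 247, 377, 277, 169] [50, 50, 52, 63, 87, 112, 160, 221]
d9 [124, 117, 119, 144, 272, 378, 266, 150] [52, 53, 55, 65, 90, 114, 166, 223]
the job is handed in; nothing more can be done
None
```

I handed the job in at about 51 s: block in the nest, shuttle home, spindle turned to its stop and lever down in its serrations; `hand_in()` gave no verdict, and on a second ratchet try the lever didn't lift, so it unscrewed the spindle about 1.6 rad before I re-tightened it to the stop.

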